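Lock a bench block in a thumb-wedge clamp

TASK

Clamp the small steel bench block so that it cannot skate about under the hammer: while the wedge is still slack, push the sliding bar until it has shoved the block squarely up against the fixed end jaw. Then slide the thumb wedge along its ramp until it jams the bar fast, and let go. Work by the bar's lug and the wedge's tab without touching the block, feel for both stops and press firmly but not roughly (about 15 N, never more than 22 N), and leave the hammer, the punch and the wax alone.

Things in the scene. Friction and masses are not known exactly. Their poses are not given: they have to be found in the camera images.
- clamp_base: Fixed dark steel base plate of the wedge clamp, 335 x 130 x 12 mm (x -185 to 150, y -65 to 65 mm from its origin, which is at bench height). Its +x is the way in which bar and wedge are pushed, z up. A guide rail 18 to 22 mm high above the plate runs along the bar at y 33 to 47 mm; a ramp block 16 mm high lies along the -y edge, x -95 to 35 mm, its face turned 4 degrees from x towards the bar.
- jaw_face (a point): Middle of the fixed end jaw's inside face, at x 115, y 20, z 29 mm of the base. The jaw is a steel block 30 (x) x 90 (y) mm, 34 mm high above the plate.
- clamp_bar: Aluminium bar, 24 mm wide, 20 high, that slides on the plate along the base's x only, along y = 20 mm; friction about 2 N, it stays where left. Push it home slowly: block and jaw meet hard. Nose at its front 46 mm wide, 26 high; push lug at its rear. It must travel 45 to 60 mm until the block meets the jaw (nose face then at x = 67 mm of the base). Origin at the foot of the nose's front face, axes as the base's.
- bar_lug (a point): Middle of the rear (-x) face of the bar's upright push lug, where to push. The lug is 14 mm long (x), 22 wide (y), its top 68 mm above the bench; the point is 54 mm above the bench. Nothing stands behind the lug. Axes as the base's.
- bar_nose (a point): Centre of the bar's front (nose) face, 13 mm above the plate.
- wedge: Steel thumb wedge, 70 mm long, 18 high, captive on the ramp: slides only along base x turned +4 degrees (towards the bar). Slack (1 N) until it meets the bar after 8 to 52 mm; where exactly varies, as the ramp is bolted through slots; then jams in a few mm. A steady push of about 15 N on the tab jams it well (it then presses on the bar about as hard); it stays jammed when let go. Origin at the foot of its thick rear end.
- wedge_tab (a point): Middle of the rear (-x) face of the wedge's upright thumb tab, where to push. The tab is 14 mm long (x), 22 wide (y), its top 68 mm above the bench; the point is 54 mm above the bench. Free space behind it above the ramp block; the bar's lug passes about 14 mm beside it. Axes as the base's.
- bench_block: Loose hardened steel block, 48 (x) x 62 (y) x 38 mm, about 0.6 kg, on the plate between the bar's nose and the end jaw, a little askew and short of the jaw. Sliding it takes 2 to 5 N. Origin at the centre of its underside; home against the jaw it is at x = 91 mm of the base.
- chasing_hammer: Chasing hammer, 61 x 229 x 28 mm, lying on the bench to the right of the clamp: leave it. Origin at the centre of its underside.
- doming_punch: Steel doming punch, 69 mm long, 14 mm thick, lying left of the clamp: leave it. Origin at the centre of its underside.
- beeswax: Puck of beeswax, 45 mm across, 17 mm high, lying to the left of the clamp: leave it. Origin at the centre of its underside.
There are look-alikes about, which are no part of the job. Of the things that look like the bench_block, the smallest one is meant.

How it is judged (in metres and radians):
On the way, in this order (a step that is already met when the one before it is completed fails the run):
1. the bar has shoved the block squarely against the end jaw while the wedge is still slack (x of bench_block in the frame of clamp_base above 0.0895 m and x of bar_nose in the frame of clamp_base above 0.0655 m and angle between the x axis of bench_block and the x axis of clamp_base, either way round below 0.05 rad and contact force between wedge and clamp_bar below 0.5 N), for 0.2 s.
2. the wedge is jammed against the bar, the block still home (x of bench_block in the frame of clamp_base above 0.0895 m and x of bar_nose in the frame of clamp_base above 0.0655 m and angle between the x axis of bench_block and the x axis of clamp_base, either way round below 0.05 rad and contact force between wedge and clamp_bar above 12 N), for 0.2 s.
At the end, for the whole second after the job is handed in: The block lies within 1.5 mm of the end jaw and square to it within 0.05 rad, the bar's nose is up against it (within 1.5 mm of its closed place), the wedge left alone presses on the bar with more than 10 N (12 N while it was being driven), and nothing moves (x of bench_block in the frame of clamp_base above 0.0895 m and x of bar_nose in the frame of clamp_base above 0.0655 m and angle between the x axis of bench_block and the x axis of clamp_base, either way round below 0.05 rad and contact force between wedge and clamp_bar above 10 N and linear speed of each of wedge, clamp_bar below 0.005 m/s); the robot touches nothing.
It fails at once if the bar is pushed with more than 25 N (contact force between any of the fingers, the arm and clamp_bar above 25 N).
It fails at once if the wedge is pushed with more than 22 N (contact force between any of the fingers, the arm and wedge above 22 N).
It fails at once if the block is touched by the robot (contact force between any of the fingers, the arm and bench_block above 0.5 N).
It fails at once if the hammer, the punch or the wax is disturbed (distance of any of chasing_hammer, doming_punch, beeswax from where it was at the start of the episode above 0.015 m).
It also fails if it takes over 54 s, if anything falls off the work surface, if the arm or the gripper's body presses on something with over 40 N, if the wrist force passes 120 N, or if a joint passes its speed limit or range.

ROBOT

A 6-joint arm with a two-finger parallel gripper is mounted at the origin on a cart in front of the work surface, level with it; the furniture and walls round the work are solid. World frame = base frame: x ahead of the robot, y to its left, z up, the work surface at z = 0. Lengths are in mm, angles in rad, forces in N, time in s.
With the tool pointing down it reaches from about 325 to 850 mm from the base axis. Payload 4.4 kg.
Tool frame: the origin (TCP) lies at the very end of the fingers, on their centre line; the grasp point (between the pads) lies 19 mm behind it; z points along the fingers, x is the direction in which the jaws open and shut, and the axes are right-handed (so a half turn about z gives the same grasp; the last joint's range is limited). The gripper opens to 94 mm and grips with 3 to 60 N. Pads are 16 mm wide; open, the fingers measure 119 mm over their backs; the gripper's body (75 mm by 177 mm) begins 78 mm behind the grasp point.
Start: joints at [1.137, 0.207, 1.542, -0, 1.393, -0.15], TCP at [161.013, 551.998, 166.947] pointing down, gripper open.
Joint ranges: [-2.73, 2.73], [-0.86, 2.22], [0.23, 2.46], [-1.11, 4.25], [0.08, 2.63], [-2.82, 2.82]. Speed limits (rad/s): [2.79, 2.79, 3.14, 3.14, 3.14, 3.14].

INTERFACE

Orientations are given as a unit quaternion [w, x, y, z].
In Python, from cell import get_state, read_camera, camera_params, job_done gives the robot as it stands.
- The arm moves only by the shell command python3 -m creep 'ROWS' [OPENING] [FORCE]. ROWS is JSON, one flat list of numbers, 4 for each row, row after row: the shift along the world's x, y, z in m, then the turn about the world's z in rad. In form: [dx, dy, dz, roll, dx, dy, dz, roll, ...]. A call has 1 to 10 rows; each row is the pose to reach, as a shift and turn from the pose measured when the call began; what a row does not reach only later rows make up. A row lasts 1/12 s, in which the tool goes at most 41.7 mm and 7.16 degrees, less where a joint would pass 70% of its speed; a pose out of reach is approached as far as the arm can. A call with a gripper value outside its range is refused whole. OPENING is the closure in counts, from 0 (fully open) to 255 (shut), set as the call begins (- or left out, the last holds). The fingers move at their own pace and stop on an object; FORCE is the grip in N (left out, the last holds). Time passes only in rows, so rows that repeat a pose let the fingers close. It gives the time, the measured TCP pose, the force and the opening at its end, in the units of the state.
- get_state(): the state, without advancing time (a new reading comes with each control period).
- read_camera(name): name is "scene" or "top" or "wrist"; returns (picture, depth): 480x640x3 uint8, red, green, blue; 480x640 float32, mm along the optical axis (not along the pixel's ray), 0 where there is no reading.
- camera_params(name): a dict with "vertical_fov" (degrees; the focal length in pixels is half the picture's height over the tangent of half this angle, whatever the lens; pixels are square), "cx", "cy" (the principal point, pixels), "world_to_cam" (4x4, takes a point from world to camera coordinates). Camera axes: x right, y down, z forward; pixel columns grow to the right and rows downward; lengths in mm; the calibration is good to about 2 mm. A picture is of the moment at which its call begins: read the wrist's pose just before it. camera_params takes no time and is no camera call; for the wrist camera it gives the pose at the moment of the call.
- job_done(): hands the job in, once; it reports no verdict.
The state is a dict: "t": time; "joint_positions": joint angles; "joint_vel": joint speeds; "effort": joint torques, N m; "tcp_pos": TCP position; "tcp_rot": TCP orientation; "ft_force": force on the tool from outside, world axes, zero at the start; "wrist_torque": the same for the moment, N m; "finger_gap": finger opening in mm.
Only numpy, scipy, OpenCV 4.12 (cv2) and the standard library are available. Lean on these libraries where they do the work, as an engineer would, in place of code of your own. Each camera call takes 0.05 s, during which the arm holds its last target. There are 200 camera calls.

## Working session

There is one attempt and no reset: what is moved stays moved. The work goes in short steps, Python scripts to look and compute and a shell command to move; the robot and the scene stay as the last step left them, time stands still between calls to the robot, and variables do not carry over. Pictures are saved under pics/ and viewed, about 8 in all and at most 12, crops included, and the job is handed in when it is done.

```bash
mkdir -p pics; ls
python3 - <<'E'
from cell import *
import cv2,numpy as np
for n in("top","scene"):
    p,d=read_camera(n);c=camera_params(n);print(n,c)
    np.savez(f"pics/{n}0.npz",p=p,d=d,M=c["world_to_cam"],f=240/np.tan(np.radians(c["vertical_fov"]/2)),cx=c["cx"],cy=c["cy"])
    cv2.imwrite(f"pics/{n}0.png",p[:,:,::-1])
s=get_state();print(s["t"],s["tcp_pos"],s["tcp_rot"],s["ft_force"],s["finger_gap"])
E
```

```text
pics
top {'vertical_fov': 53.27183998312737, 'cx': 315.9280717102813, 'cy': 241.92630706767025, 'world_to_cam': array([[ 1.80393399e-02, -9.99059900e-01,  3.94195251e-02,
        -2.85726742e+01],
       [-9.90668933e-01, -2.31869916e-02, -1.34303492e-01,
         4.90988389e+02],
       [ 1.35091254e-01, -3.66289525e-02, -9.90155883e-01,
         9.68209043e+02],
       [ 0.00000000e+00,  0.00000000e+00,  0.00000000e+00,
         1.00000000e+00]])}
scene {'vertical_fov': 44.04789229138011, 'cx': 326.08556974162644, 'cy': 243.7949110326607, 'world_to_cam': array([[ 8.47990990e-01, -5.29557492e-01,  2.19121910e-02,
        -4.10876689e+02],
       [-2.59090241e-01, -4.50243718e-01, -8.54489813e-01,
         1.92741217e+02],
       [ 4.62367309e-01,  7.18922428e-01, -5.19005794e-01,
         1.30950660e+03],
       [ 0.00000000e+00,  0.00000000e+00,  0.00000000e+00,
         1.00000000e+00]])}
0.1 [160.67481002 551.27389916 165.93519674] [ 4.75836704e-04  8.00002457e-01  5.99995866e-01 -8.95907442e-04] [-0.16215614 -0.56946235  0.62838152] 93.99791585154681
```

View pics/top0.png

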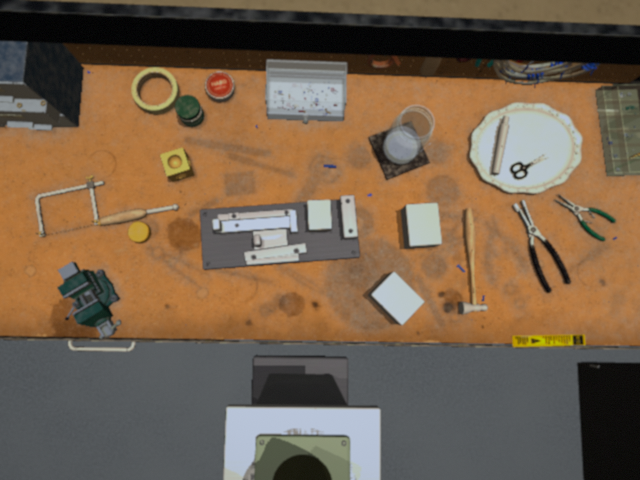

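View pics/scene0.png

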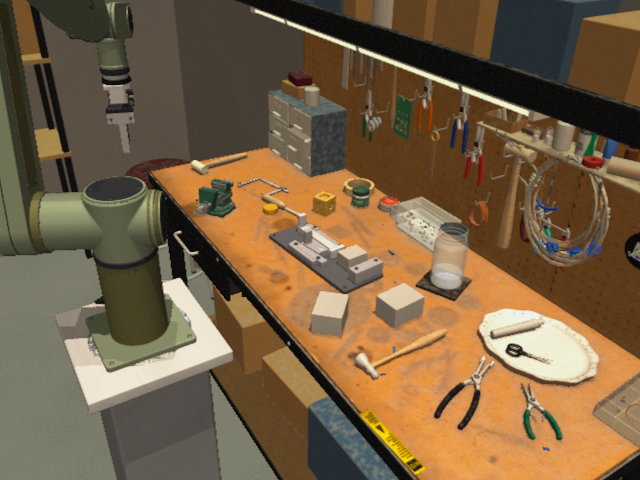

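Block candidates in the top view: on the clamp (319,214), right of the clamp (422,225), and nearer the robot (397,298). The smallest is the one on the clamp plate, which is also where the description puts it. Next is a close crop.

Run:
```python
import numpy as np,cv2
z=np.load("pics/top0.npz");p,d,M=z["p"],z["d"],z["M"];f,cx,cy=float(z["f"]),float(z["cx"]),float(z["cy"])
v,u=np.mgrid[:480,:640];C=np.stack([(u-cx)*d/f,(v-cy)*d/f,d],-1)
W=(C-M[:3,3])@M[:3,:3]   # R^T(c-t)
np.save("pics/W.npy",W)
dark=(p.max(2)<110)&(np.abs(W[...,2]-12)<6)
m=np.zeros_like(dark);m[195:275,195:365]=1;dark&=m
pts=W[dark][:,:2].astype(np.float32);print(len(pts),np.median(W[dark][:,2]),cv2.minAreaRect(pts))
# light parts by height
for y0 in range(200,272,3):
    print(y0,' '.join('%3d'%W[y0,x,2] for x in range(198,364,4)))
cv2.imwrite("pics/crop.png",cv2.resize(p[190:280,190:370,::-1],(800,400),interpolation=cv2.INTER_CUBIC))
```

```text
4675 12.894176761008925 ((511.9938659667969, 59.01234436035156), (128.82708740234375, 333.2817077636719), 5.594873905181885)
200  -2   1   0   0   0   1   1  -1   0   3   0   0   2   1   5  -1   1   1   0   1   0   0   3  -1   0   1   0   0  52  51  50  51  53  11  13  13  47  46  47   9   0   2
203   0   0   0   5   0  -1  -1   3   0   4   5   1   6   1   2   1   0   1   0   0  14  13  11  14  13  14  11  12  47  49  50  50  49  11  12  14  48  48  47  46   4   0
206   5   3   1  -2   2   0   1   6   0   7  16  10  14  14  11  13  13   9  12  12  14  13  11  11  13  11  13  10  51  49  52  46  48  11  10  15  48  44  48  42   2   0
209   0   9  12  13  13  14  10  16  14  14  12  10  11  13   6  13  14  11  13  13  15  29  30  32  13  14  12  14  50  49  53  50  53  16  12  14  47  47  45  45   0  -3
212  -2  11  14  13  10  12  14  11  13  36  36  29  31  27  32  31  31  31  30  32  32  32  33  40  36  14  12  10  50  51  49  51  50  49  12  12  44  49  46  50   2   1
215   1  15  13  12  11  31  33  29  37  38  35  30  30  30  34  30  29  32  30  31  30  29  29  38  38  11  10  11
[... 2452 characters left out ...]
  13   1   1
260   0  13  12  13  13  13   9  12  15  13  13   9  27  29  28  27  28  29  27  28  29  30  28  29  27  19  14  13  14  12   8   0   0   0   3   0   1  -1   2   2   3  -2
263   0  13  13  14  12  14  15  12  11   9  16  10  28  28  29  27  20  17  11   9   8  -1   4  -1   3   4   2  -1  -1   3   3   0   2  -1   1   0   1   0   2  -1   0   1
266   2  11  13  12  13  18  11  11  14  12   7   2   0   0   1   2   3   0   0   1   1   0   0   3   1   1   0   1   2   1  -1   0   4   0   0   6   0   1   0   2   3   0
269  -1   1   0   1   2   1   0   0   0   0  -2   0   3   1   0   3  -2  -1  -1   1   0  -2   0   3   1   1  -2   1   2   1   0   1   1   0   0   0   1   1   1   0  -1   2
```

View pics/crop.png

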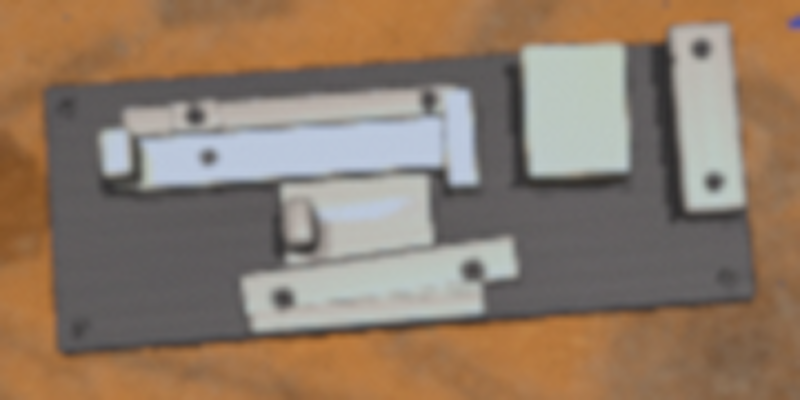

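The crop shows the small block at crop (575,110), the bar's lug at (117,155), the wedge's tab at (300,225) and the jaw at (707,120). The choice stands. Next I convert these to base coordinates.

```bash
cat > h.py <<'E'
import numpy as np
a=np.radians(-84.41);bx=np.array([np.cos(a),np.sin(a)]);by=np.array([-bx[1],bx[0]]);O=np.array([513.7,41.6])
def tob(w): q=np.asarray(w)[...,:2]-O; return np.stack([q@bx,q@by],-1)
def tow(b): return O+b[0]*bx+b[1]*by
E
python3 - <<'E'
import numpy as np,cv2
from h import *
W=np.load("pics/W.npy");B=tob(W);Z=W[...,2]
roi=np.zeros(Z.shape,bool);roi[195:275,195:365]=1
def rep(n,m):
    m=m&roi;b=B[m];print(n,m.sum(),"z",np.median(Z[m]).round(1),"x",np.percentile(b[:,0],[1,5,50,95,99]).round(1),"y",np.percentile(b[:,1],[1,5,50,95,99]).round(1))
rep("lug",(Z>60)&(B[...,0]<-90)&(B[...,1]>5)); rep("tab",(Z>60)&(B[...,1]<5))
rep("jaw",(Z>42)&(B[...,0]>100)); k=(Z>42)&(Z<58)&(B[...,0]<98)&(B[...,0]>0);rep("block",k)
print(cv2.minAreaRect(B[k&roi].astype(np.float32)))
rep("nose",(Z>34)&(Z<42)&(B[...,0]<40)&(B[...,0]>-15)&(B[...,1]<32))
rep("wedge",(Z>24)&(Z<36)&(B[...,1]<5)&(B[...,1]>-22))
from cell import get_state
for b in((-170,20),(-105,-15)): print(tow(b))
print(bx,by)
E
```

```text
lug 84 z 68.5 x [-150.8 -150.1 -143.4 -137.  -136.7] y [ 9.3 10.5 20.5 29.6 31.3]
tab 125 z 69.5 x [-70.6 -69.7 -59.    7.8   7.8] y [-159.1 -159.1  -25.5   -9.2   -7.4]
jaw 597 z 47.1 x [114.  115.  128.4 142.  143.4] y [-22.8 -19.5  20.5  60.9  64.3]
block 689 z 50.9 x [43.3 45.2 66.9 88.4 90.7] y [-2.6 -0.6 27.5 55.8 58.2]
((53.956207275390625, 28.566486358642578), (62.44877624511719, 74.09597778320312), 89.00387573242188)
nose 140 z 38.0 x [-12.7  -7.8  10.6  18.   18.7] y [-43.1  -8.7  14.5  30.   31.8]
wedge 382 z 30.9 x [-70.7 -59.9 -30.1  57.5 114.2] y [-21.7 -20.6  -7.    3.6   4.8]
[517.04532461 212.73973473]
[488.54336793 144.63952573]
[ 0.0974092  -0.99524442] [0.99524442 0.0974092 ]
```

```bash
python3 -m creep '[0.02,-0.018,0,0.06,0.05,-0.046,0,0.16,0.08,-0.074,0,0.26,0.11,-0.102,0,0.36,0.14,-0.13,0,0.38,0.17,-0.158,0,0.38,0.2,-0.186,0,0.38,0.23,-0.214,0,0.38,0.26,-0.242,0,0.38,0.29,-0.27,0,0.38]' 255 10
```

```text
t: 0.93
tcp_pos: [451.5, 279.5, 165.5]
tcp_rot: [0.0, 0.672, 0.74, -0.001]
ft_force: [0.7, 0.4, 0.6]
finger_gap: 30.7
```

```bash
python3 -m creep '[0.02,-0.018,0,0,0.045,-0.04,0,0,0.062,-0.055,0,0,0.065,-0.058,-0.02,0,0.065,-0.058,-0.05,0,0.065,-0.058,-0.08,0,0.065,-0.058,-0.105,0,0.065,-0.058,-0.117,0,0.065,-0.058,-0.12,0,0.065,-0.058,-0.12,0]'
python3 - <<'E'
from cell import *
from h import *
import cv2
s=get_state();print(s["tcp_pos"],tob(s["tcp_pos"]),s["ft_force"],s["finger_gap"])
p,d=read_camera("scene");c=cv2.resize(p[200:300,240:400,::-1],(800,500),interpolation=cv2.INTER_CUBIC);cv2.imwrite("pics/s1.png",c)
E
```

```text
t: 1.77
tcp_pos: [515.7, 221.4, 44.8]
tcp_rot: [-0.0, 0.672, 0.74, -0.002]
ft_force: [0.5, 0.3, -0.1]
finger_gap: 0.6
[515.72417795 221.35254605  44.78829134] [-178.70054422   19.52410321] [ 0.53193264  0.29330813 -0.12687479] 0.6138679707862269
```

View pics/s1.png

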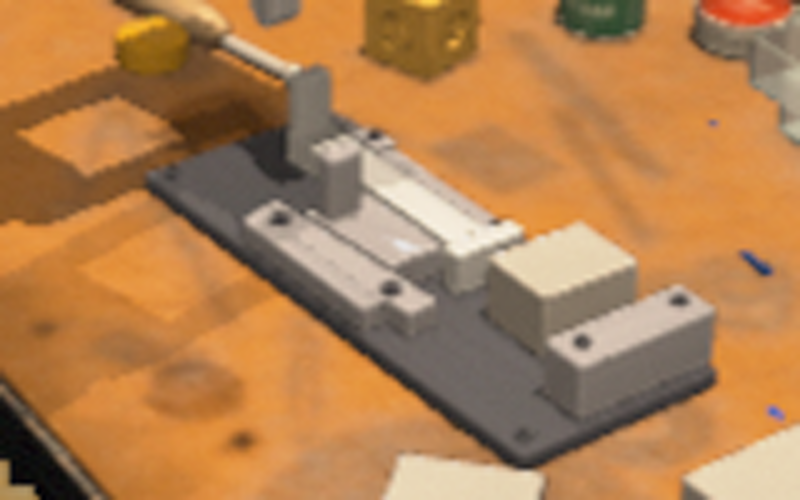

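Run:
```python
from cell import *
from h import *
import cv2,numpy as np
c=camera_params("scene");M=c["world_to_cam"];f=240/np.tan(np.radians(c["vertical_fov"]/2))
def pr(w):
    q=M[:3,:3]@np.array(w)+M[:3,3];u=np.array([c["cx"]+f*q[0]/q[2],c["cy"]+f*q[1]/q[2]]);return u,((u-[240,200])*5)
s=get_state()
print("tcp",pr(s["tcp_pos"]));print("lugtop",pr([*tow((-151,20)),68]));print("tab",pr([*tow((-70,-17)),68]))
p,d=read_camera("scene");cv2.imwrite("pics/s2.png",cv2.resize(p[100:300,180:420,::-1],(720,600),interpolation=cv2.INTER_CUBIC))
```

```text
tcp (array([294.78928089, 215.40454324]), array([273.94640445,  77.02271622]))
lugtop (array([300.24619421, 212.55017616]), array([301.23097106,  62.75088078]))
tab (array([306.57289158, 228.14667342]), array([332.8644579 , 140.73336711]))
```

View pics/s2.png

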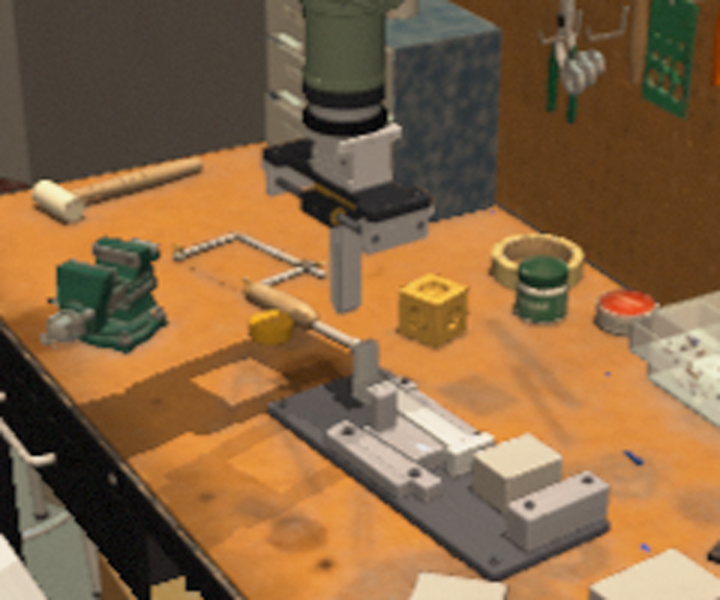

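Run:
```python
from cell import *
from h import *
import cv2,numpy as np
s=get_state();print(s["tcp_pos"],s["joint_positions"])
for n in("scene","top"):
    p,d=read_camera(n);c=camera_params(n);M=c["world_to_cam"];f=240/np.tan(np.radians(c["vertical_fov"]/2))
    v,u=np.mgrid[:480,:640];C=np.stack([(u-c["cx"])*d/f,(v-c["cy"])*d/f,d],-1);W=(C-M[:3,3])@M[:3,:3]
    if n=="scene":
        for y in range(184,214,2): print(y,W[y,295].round(0),p[y,295])
        m=(np.abs(u-295)<8)&(v>170)&(v<215)&(np.abs(W[...,1]-221)<60)&(np.abs(W[...,0]-516)<40)&(W[...,2]>40)&(W[...,2]<120)
        b=tob(W[m]);print(m.sum(),np.percentile(b,[2,50,98],axis=0),np.percentile(W[m][:,2],[1,5,50]))
```

```text
[517.89440106 221.98354381  47.15018104] [ 0.2526511   0.30798294  1.68082366 -0.00208078  1.15112868 -1.41362872]
184 [511. 208. 152.] [121 112 100]
186 [511. 208. 145.] [123 112 102]
188 [511. 208. 140.] [121 111 101]
190 [508. 204. 136.] [120 111  99]
192 [510. 206. 129.] [122 112 100]
194 [508. 203. 124.] [121 110  99]
196 [510. 208. 115.] [122 111 100]
198 [509. 205. 111.] [122 111 101]
200 [511. 209. 102.] [122 110 100]
202 [511. 209.  96.] [113 103  92]
204 [592. 354.   4.] [194 126  67]
206 [584. 340.   5.] [223 140  61]
208 [578. 330.   4.] [222 139  59]
210 [573. 321.   3.] [222 140  58]
212 [558. 294.  13.] [230 205 167]
99 [[-189.64633131    8.81671266]
 [-168.10458261   15.82525086]
 [-138.89380182   30.63528529]] [ 68.66912938  71.08370342 104.7779708 ]
```

The finger ends at about z 95 in the depth image, but the state reports 47. I'll check that against the starting picture and the top camera before touching anything.

Run:
```python
from cell import *
from h import *
import cv2,numpy as np
z=np.load("pics/scene0.npz");p,d,M=z["p"],z["d"],z["M"];f,cx,cy=float(z["f"]),float(z["cx"]),float(z["cy"])
q=M[:3,:3]@[160.7,551.3,166]+M[:3,3];print("proj start tcp",cx+f*q[0]/q[2],cy+f*q[1]/q[2])
v,u=np.mgrid[:480,:640]
def Wd(d,M,f,cx,cy):
    C=np.stack([(u-cx)*d/f,(v-cy)*d/f,d],-1);return (C-M[:3,3])@M[:3,:3]
W=Wd(d,M,f,cx,cy)
for y in range(120,162,4):print(y,W[y,126].round(0))
p,d=read_camera("top");c=camera_params("top");W=Wd(d,c["world_to_cam"],240/np.tan(np.radians(c["vertical_fov"]/2)),c["cx"],c["cy"])
cv2.imwrite("pics/t3.png",cv2.resize(p[150:310,130:370,::-1],(720,480)))
p,d=read_camera("wrist");cv2.imwrite("pics/w3.png",p[:,:,::-1])
cv2.imwrite("pics/tw3.png",np.hstack([cv2.resize(cv2.imread("pics/t3.png"),(400,267))[:267],cv2.resize(cv2.imread("pics/w3.png"),(356,267))]))
for i in range(3):
  s=get_state();print(s["t"],s["tcp_pos"],s["ft_force"])
```

```text
proj start tcp 128.930669183633 160.1015893702411
120 [151. 469. 312.]
124 [155. 494. 293.]
128 [152. 488. 284.]
132 [152. 494. 271.]
136 [151. 496. 259.]
140 [148. 490. 250.]
144 [146. 491. 239.]
148 [145. 494. 226.]
152 [143. 491. 216.]
156 [ 542. 2291. -542.]
160 [ 532. 2265. -555.]
2.0667 [517.83890103 221.9503949   47.28514566] [ 0.11956839 -0.30871631  0.26028202]
2.0667 [517.83890103 221.9503949   47.28514566] [ 0.11956839 -0.30871631  0.26028202]
2.0667 [517.83890103 221.9503949   47.28514566] [ 0.11956839 -0.30871631  0.26028202]
```

View pics/tw3.png

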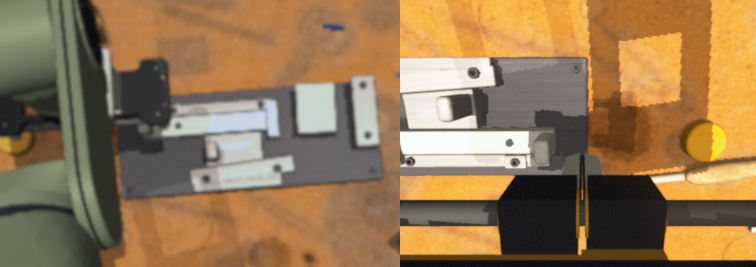

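Run:
```python
from cell import *
from h import *
import numpy as np
v,u=np.mgrid[:480,:640]
c=camera_params("wrist");M=c["world_to_cam"];f=240/np.tan(np.radians(c["vertical_fov"]/2));p,d=read_camera("wrist")
C=np.stack([(u-c["cx"])*d/f,(v-c["cy"])*d/f,d],-1);W=(C-M[:3,3])@M[:3,:3]
s=get_state();q=M[:3,:3]@s["tcp_pos"]+M[:3,3];print("tcp proj",q,c["cx"]+f*q[0]/q[2],c["cy"]+f*q[1]/q[2])
k=480/267
for n,(x,y) in {"lug":(540,148),"tabtop":(445,105),"fingertipL":(576,165),"tip2":(583,160),"R":(593,165),"black":(540,220),"plate":(560,80),"bench":(650,70),"wax":(705,142)}.items():
    x=int((x-400)*k);y=int(y*k);print(n,x,y,W[y,x].round(1),tob(W[y,x]).round(1),d[y,x].round(1),p[y,x])
for y in range(260,420,8):print(y,W[y,310:346:6,2].round(0),d[y,310:346:6].round(0))
```

```text
tcp proj [-4.99066985e-03  1.46092084e+01  2.26971807e+02] 327.20406493097056 271.1079565010922
lug 251 266 [512.3 184.6  67.5] [-142.5   12.5] 205.1 [157 148 134]
tabtop 80 188 [482.6 104.   67.2] [-65.2 -24.8] 196.9 [250 250 246]
fingertipL 316 296 [508.1 216.8 111.5] [-174.9   11.5] 161.9 [94 89 80]
tip2 328 287 [538.6 224.3  11.3] [-179.4   42.6] 266.6 [30 30 30]
R 346 296 [506.7 228.  112.4] [-186.2   11.2] 160.9 [94 88 79]
black 251 395 [489.5 207.8 207. ] [-167.8   -7.9] 64.6 [27 25 28]
plate 287 143 [453.8 192.5  13.3] [-156.   -44.9] 244.6 [129 123 121]
bench 449 125 [4.342e+02 2.867e+02 1.000e-01] [-251.7  -55.2] 254.9 [225 164 103]
wax 548 255 [503.7 353.1  17.4] [-310.9   20.4] 255.3 [201 140  43]
260 [12. 12. 11. 11. 11. -1.] [262. 262. 263. 263. 262. 275.]
268 [12. 12. 11. 11. 11. -1.] [263. 263. 264. 264. 264. 276.]
276 [12. 86. 88. 12. 87. -1.] [265. 187. 185. 264. 185. 278.]
284 [ 99.  99.  98.  11.  98. 100.] [174. 174. 175. 266. 175. 173.]
292 [108. 109. 108.  11. 108. 108.] [165. 165. 165. 267. 165. 165.]
300 [117. 117. 116.  11. 117. 116.] [156. 157. 158. 269. 15
[... 224 characters left out ...]
96. 141.  -0. 144. 196.] [ 73.  74. 133. 286. 130.  74.]
340 [198. 199. 147.   0. 194. 199.] [ 72.  72. 128. 287.  77.  71.]
348 [202. 202. 197.   1. 198. 201.] [ 69.  69.  73. 288.  73.  69.]
356 [205. 204. 199.  -0. 201. 265.] [ 65.  66.  72. 290.  70.   0.]
364 [205. 206. 201. 197. 201. 206.] [65. 64. 70. 75. 70. 64.]
372 [205. 206. 201. 199. 201. 207.] [66. 65. 70. 72. 71. 64.]
380 [207. 207. 201. 199. 203. 207.] [64. 64. 70. 72. 69. 63.]
388 [206. 207. 202. 200. 204. 207.] [65. 64. 69. 72. 68. 65.]
396 [206. 206. 203. 200. 203. 206.] [66. 65. 69. 72. 69. 66.]
404 [206. 207. 204. 200. 204. 206.] [66. 65. 69. 72. 68. 65.]
412 [207. 207. 203.  -1. 204. 207.] [ 65.  66.  70. 300.  68.  65.]
```

The wrist camera places the lug top correctly (67.5 mm), so the kinematics agree. The visible fingers still end well above the reported TCP. A slow push at this height will show by feel whether they reach the lug.

```bash
python3 -m creep '[0,-0.003,0,0,0.001,-0.006,0,0,0.001,-0.008,0,0,0.001,-0.01,0,0,0.001,-0.011,0,0,0.001,-0.012,0,0,0.001,-0.013,0,0,0.001,-0.014,0,0,0.001,-0.015,0,0,0.001,-0.016,0,0]'; python3 -m creep '[0,-0.001,0,0,0,-0.002,0,0,0,-0.003,0,0,0,-0.004,0,0,0,-0.005,0,0,0,-0.006,0,0]'
```

```text
t: 2.95
tcp_pos: [518.5, 205.8, 46.9]
tcp_rot: [0.001, 0.672, 0.74, 0.0]
ft_force: [-0.1, -1.0, 0.2]
finger_gap: 0.6
t: 3.45
tcp_pos: [518.5, 199.7, 46.9]
tcp_rot: [0.001, 0.672, 0.74, 0.0]
ft_force: [-0.3, 0.4, 1.0]
finger_gap: 0.8
```

```bash
cat >> h.py <<'E'
from cell import *
V,U=np.mgrid[:480,:640]
def cam(n):
    c=camera_params(n);M=c["world_to_cam"];f=240/np.tan(np.radians(c["vertical_fov"]/2));p,d=read_camera(n)
    C=np.stack([(U-c["cx"])*d/f,(V-c["cy"])*d/f,d],-1);W=(C-M[:3,3])@M[:3,:3];W[d<=0]=np.nan
    return p,W,tob(W)
E
python3 - <<'E'
from h import *
import cv2
p,W,B=cam("wrist");Z=W[...,2]
m=(Z>62)&(Z<73)&(B[...,0]<-90)&(B[...,1]>0)&(B[...,1]<40);b=B[m];print("lug top",m.sum(),np.percentile(b,[2,50,98],axis=0).round(1).tolist())
m=(Z>62)&(Z<73)&(B[...,0]>-90)&(B[...,0]<-40)&(B[...,1]>-40)&(B[...,1]<5);b=B[m];print("tab top",m.sum(),np.percentile(b,[2,50,98],axis=0).round(1).tolist())
m=(Z>73)&(Z<130);b=B[m];print("finger",m.sum(),np.percentile(b,[1,50,99],axis=0).round(1).tolist(),np.percentile(Z[m],[0,1,5]).round(1))
p,W,B=cam("scene");Z=W[...,2]
m=(Z>75)&(Z<140)&(B[...,0]>-220)&(B[...,0]<-120)&(np.abs(B[...,1]-20)<40);b=B[m];print("finger",m.sum(),np.percentile(b,[2,50,98],axis=0).round(1).tolist(),np.percentile(Z[m],[0,2,5]).round(1))
print(tob(get_state()["tcp_pos"]))
E
```

```text
lug top 887 [[-149.6, 6.5], [-141.8, 13.2], [-136.7, 26.0]]
tab top 1384 [[-70.5, -31.0], [-65.2, -21.2], [-57.8, -10.8]]
finger 2343 [[-169.1, 9.2], [-156.5, 9.8], [-145.0, 11.5]] [84.7 86.9 91.3]
finger 170 [[-166.3, 8.8], [-145.5, 14.4], [-137.7, 30.8]] [87.3 90.6 92.7]
[-156.82941482   20.1659181 ]
```

The fingers are above the lug with no contact. All three checks agree that the real fingertip is about 40 mm higher than the reported TCP. I'll back off and lower about 38 mm, watching the force.

```bash
python3 -m creep '[-0.001,0.008,0,0,-0.001,0.016,0,0,-0.002,0.022,0,0,-0.002,0.022,-0.008,0,-0.002,0.022,-0.016,0,-0.002,0.022,-0.024,0,-0.002,0.022,-0.03,0,-0.002,0.022,-0.035,0,-0.002,0.022,-0.038,0,-0.002,0.022,-0.038,0]'
python3 - <<'E'
from h import *
p,W,B=cam("scene");Z=W[...,2]
m=(Z>20)&(Z<110)&(B[...,0]>-200)&(B[...,0]<-158)&(np.abs(B[...,1]-20)<25);b=B[m];print("finger",m.sum(),np.percentile(b,[2,50,98],axis=0).round(1).tolist(),np.percentile(Z[m],[0,2,5,10]).round(1))
print(tob(get_state()["tcp_pos"]))
E
```

```text
t: 4.38
tcp_pos: [515.7, 221.2, 7.7]
tcp_rot: [0.001, 0.672, 0.74, -0.001]
ft_force: [1.4, 0.3, 0.2]
finger_gap: 0.6
finger 193 [[-187.7, 7.5], [-167.7, 13.1], [-159.9, 30.3]] [49.6 51.3 55.  60. ]
[-178.65518708   19.97289337]
```

Fingertips are now at z ≈ 49 with no force. Now the slow approach.

```bash
python3 -m creep '[0,-0.003,-0.002,0,0.001,-0.006,-0.004,0,0.001,-0.008,-0.004,0,0.001,-0.01,-0.004,0,0.001,-0.012,-0.004,0,0.0013,-0.0135,-0.004,0,0.0015,-0.015,-0.004,0,0.0016,-0.0165,-0.004,0,0.0018,-0.018,-0.004,0,0.0019,-0.0195,-0.004,0]'; python3 -m creep '[0.0001,-0.0015,0,0,0.0003,-0.003,0,0,0.0004,-0.0045,0,0,0.0006,-0.006,0,0]'
```

```text
t: 5.27
tcp_pos: [518.2, 202.3, 4.6]
tcp_rot: [0.001, 0.672, 0.74, 0.0]
ft_force: [-0.4, 1.6, -0.1]
finger_gap: 0.7
t: 5.6
tcp_pos: [518.9, 196.3, 4.6]
tcp_rot: [0.001, 0.672, 0.74, 0.0]
ft_force: [-0.0, 1.9, 0.3]
finger_gap: 0.4
```

```bash
python3 -m creep '[0.0001,-0.0015,0,0,0.0003,-0.003,0,0,0.0004,-0.0045,0,0,0.0006,-0.006,0,0,0.0007,-0.0075,0,0,0.0009,-0.009,0,0,0.001,-0.0105,0,0,0.0012,-0.012,0,0,0.0013,-0.0135,0,0,0.0015,-0.015,0,0]';python3 -m creep '[0.0001,-0.0015,0,0,0.0003,-0.003,0,0,0.0004,-0.0045,0,0,0.0006,-0.006,0,0,0.0007,-0.0075,0,0,0.0009,-0.009,0,0,0.001,-0.0105,0,0,0.0011,-0.0115,0,0,0.0012,-0.0125,0,0,0.0013,-0.0135,0,0]'
python3 - <<'E'
from h import *
import cv2
p,W,B=cam("top");Z=W[...,2];roi=np.zeros(Z.shape,bool);roi[195:275,195:365]=1
k=(Z>42)&(Z<58)&(B[...,0]<105)&(B[...,0]>0)&roi;print("block",cv2.minAreaRect(B[k].astype(np.float32)),np.percentile(B[k],[5,50,95],axis=0).round(1).tolist())
print(tob(get_state()["tcp_pos"]))
E
```

```text
t: 6.43
tcp_pos: [520.3, 181.7, 4.6]
tcp_rot: [0.0, 0.673, 0.74, 0.001]
ft_force: [-0.2, 5.4, -0.6]
finger_gap: 0.4
t: 7.27
tcp_pos: [521.5, 169.5, 4.6]
tcp_rot: [-0.0, 0.673, 0.74, 0.001]
ft_force: [0.9, 5.9, -1.0]
finger_gap: 0.5
block ((73.53477478027344, 29.012134552001953), (62.84721374511719, 59.868408203125), 89.22679138183594) [[57.0, 0.3], [78.6, 27.8], [100.6, 56.8]]
[-126.32239581   20.22521504]
```

```bash
python3 -m creep '[0.0001,-0.001,0,0,0.0002,-0.002,0,0,0.0003,-0.003,0,0,0.0004,-0.004,0,0,0.0005,-0.005,0,0,0.0006,-0.006,0,0,0.0007,-0.0065,0,0,0.0007,-0.007,0,0,0.0007,-0.0075,0,0,0.0008,-0.008,0,0]';python3 -m creep '[0.0001,-0.0005,0,0,0.0001,-0.001,0,0,0.0001,-0.0015,0,0,0.0001,-0.002,0,0]'
```

```text
t: 8.15
tcp_pos: [522.3, 162.6, 4.7]
tcp_rot: [-0.001, 0.673, 0.74, 0.002]
ft_force: [0.2, 6.5, -0.1]
finger_gap: 0.5
t: 8.48
tcp_pos: [522.4, 161.7, 4.7]
tcp_rot: [-0.002, 0.673, 0.74, 0.003]
ft_force: [-0.8, 5.8, -0.6]
finger_gap: 0.6
```

```bash
python3 -m creep '[0.0001,-0.0012,0,0,0.0001,-0.0016,0,0,0.0002,-0.002,0,0,0.0002,-0.0024,0,0,0.0003,-0.0028,0,0,0.0003,-0.0032,0,0]';python3 -m creep '[0.0001,-0.0012,0,0,0.0001,-0.0015,0,0,0.0002,-0.0018,0,0,0.0002,-0.0021,0,0]'
```

```text
t: 8.98
tcp_pos: [522.6, 159.6, 4.7]
tcp_rot: [-0.002, 0.673, 0.74, 0.004]
ft_force: [0.7, 6.5, -0.2]
finger_gap: 0.3
t: 9.32
tcp_pos: [522.6, 159.3, 4.7]
tcp_rot: [-0.003, 0.673, 0.74, 0.005]
ft_force: [0.8, 8.5, -0.4]
finger_gap: 0.5
```

```bash
python3 -m creep '[0.0001,-0.0014,0,0,0.0001,-0.0016,0,0,0.0002,-0.0018,0,0,0.0002,-0.002,0,0]'; python3 -m creep '[0.0001,-0.0018,0,0,0.0002,-0.002,0,0,0.0002,-0.0022,0,0]'
```

```text
t: 9.65
tcp_pos: [522.6, 159.5, 4.8]
tcp_rot: [-0.005, 0.673, 0.739, 0.006]
ft_force: [0.3, 10.2, -0.8]
finger_gap: 0.3
t: 9.9
tcp_pos: [522.7, 159.7, 4.9]
tcp_rot: [-0.006, 0.674, 0.739, 0.008]
ft_force: [-0.4, 10.3, -1.1]
finger_gap: 0.3
```

```bash
python3 -m creep '[0.0002,-0.0022,0,0,0.0003,-0.0026,0,0,0.0003,-0.003,0,0,0.0003,-0.003,0,0]'; python3 -m creep '[0.0003,-0.003,0,0,0.0003,-0.0034,0,0,0.0003,-0.0037,0,0,0.0003,-0.0037,0,0]'
python3 - <<'E'
from h import *
import cv2
p,W,B=cam("top");Z=W[...,2];roi=np.zeros(Z.shape,bool);roi[195:275,195:365]=1
k=(Z>42)&(Z<58)&(B[...,0]<140)&(B[...,0]>0)&roi;print("block+jaw",np.percentile(B[k&(B[...,0]<112)],[2,5,50,95],axis=0).round(1).tolist())
cv2.imwrite("pics/t4.png",cv2.resize(p[190:280,190:370,::-1],(800,400),interpolation=cv2.INTER_CUBIC))
E
```

```text
t: 10.23
tcp_pos: [522.7, 160.1, 4.9]
tcp_rot: [-0.008, 0.674, 0.739, 0.01]
ft_force: [-1.2, 12.2, -1.1]
finger_gap: 0.2
t: 10.57
tcp_pos: [522.7, 160.5, 5.1]
tcp_rot: [-0.011, 0.674, 0.738, 0.013]
ft_force: [0.2, 14.5, -1.6]
finger_gap: 0.6
block+jaw [[66.1, -1.7], [67.5, 0.0], [88.5, 27.7], [109.7, 56.8]]
```

View pics/t4.png

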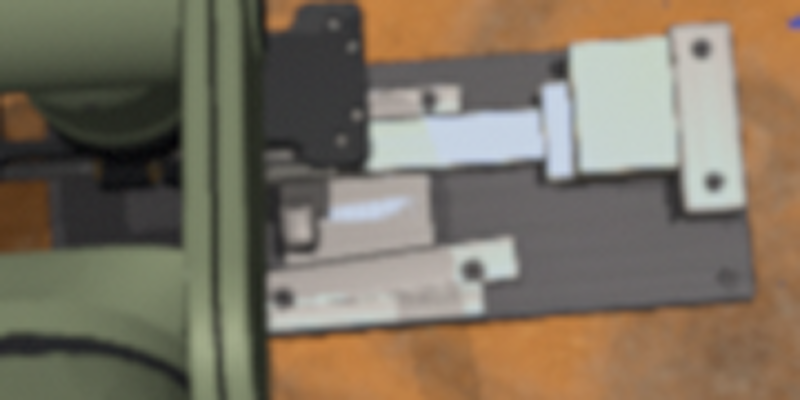

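The top view shows the block flush and square against the jaw (crop 677,105), at 14.5 N. Next I let go of the lug, step sideways and come up behind the tab.

```bash
python3 -m creep '[0,0.002,0,0,-0.001,0.006,0,0,-0.001,0.01,0,0,-0.002,0.014,0,0,-0.002,0.014,0,0,-0.015,0.013,0,0,-0.03,0.011,0,0,-0.04,0.01,0,0,-0.04,0.01,0,0]'
python3 - <<'E'
from h import *
s=get_state();print(tob(s["tcp_pos"]),s["tcp_rot"])
p,W,B=cam("wrist");Z=W[...,2]
m=(Z>62)&(Z<73)&(B[...,0]<-80)&(B[...,1]>0)&(B[...,1]<40);b=B[m];print("lug top",m.sum(),np.percentile(b,[2,50,98],axis=0).round(1).tolist())
m=(Z>62)&(Z<73)&(B[...,0]>-80)&(B[...,0]<-40)&(B[...,1]>-40)&(B[...,1]<5);b=B[m];print("tab top",m.sum(),np.percentile(b,[2,50,98],axis=0).round(1).tolist())
E
```

```text
t: 11.37
tcp_pos: [480.1, 170.0, 4.4]
tcp_rot: [-0.011, 0.674, 0.738, 0.011]
ft_force: [-0.9, 0.8, -0.1]
finger_gap: 0.5
[-131.06081256  -20.97187393] [-0.01134841  0.67412221  0.7384442   0.0114293 ]Traceback (most recent call last):
  File "<stdin>", line 4, in <module>
    return _quantile_unchecked(
        a, q, axis, out, overwrite_input, method, keepdims, weights)
    return _ureduce(a,
                    func=_quantile_ureduce_func,
    ...<5 lines>...
                    overwrite_input=overwrite_input,
                    method=method)
    r = func(a, **kwargs)
    result = _quantile(arr,
                       quantiles=q,
    ...<2 lines>...
                       out=out,
                       weights=wgt)
    slices_having_nans = np.isnan(arr[-1, ...])
                                  ~~~^^^^^^^^^
IndexError: index -1 is out of bounds for axis 0 with size 0
```

Run:
```python
from h import *
import cv2
p,W,B=cam("wrist");Z=W[...,2]
m=(Z>62)&(Z<75)&(B[...,0]>-125)&(B[...,0]<-30)&(np.abs(B[...,1])<45)
n,l,st,_=cv2.connectedComponentsWithStats(m.astype(np.uint8))
for i in range(1,n):
    if st[i,4]>60: print(st[i],np.percentile(B[l==i],[2,50,98],axis=0).round(1).tolist())
cv2.imwrite("pics/w5.png",p[:,:,::-1])
```

```text
[ 140  288   41   55 1910] [[-70.3, -31.3], [-64.7, -22.1], [-57.8, -11.5]]
[294 289  23  14 252] [[-124.8, -30.3], [-121.0, -29.9], [-116.9, -29.5]]
```

View pics/w5.png

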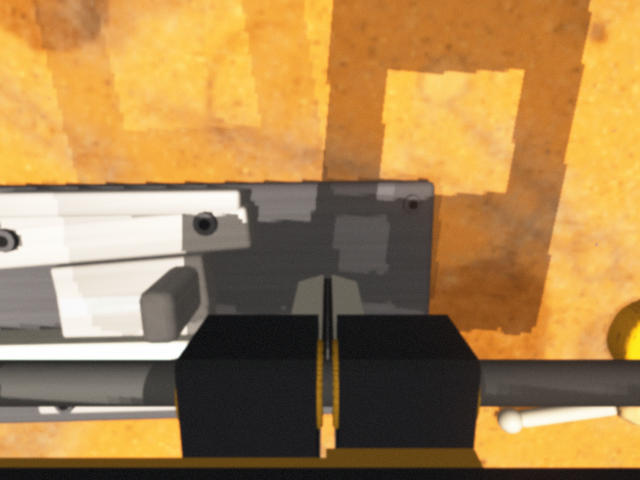

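Tab top is at pixel (172,305), y ≈ −21. The finger is lined up with it at y ≈ −22, with a gap of about 46 mm. I approach now, then push along the 4° direction.

```bash
python3 -m creep '[0.0005,-0.005,0,0,0.001,-0.012,0,0,0.002,-0.02,0,0,0.0025,-0.027,0,0,0.003,-0.033,0,0,0.0035,-0.037,0,0,0.004,-0.039,0,0,0.004,-0.04,0,0,0.004,-0.0415,0,0,0.0045,-0.043,0,0]'; python3 -m creep '[0.0002,-0.0015,0,0,0.0005,-0.003,0,0,0.0008,-0.0045,0,0,0.001,-0.006,0,0,0.0012,-0.0075,0,0,0.0015,-0.009,0,0]'
```

```text
t: 12.3
tcp_pos: [487.3, 127.4, 5.2]
tcp_rot: [-0.01, 0.674, 0.738, 0.013]
ft_force: [0.6, -0.4, -0.3]
finger_gap: 0.5
t: 12.8
tcp_pos: [488.8, 118.4, 5.2]
tcp_rot: [-0.01, 0.674, 0.738, 0.013]
ft_force: [0.2, 2.0, -0.2]
finger_gap: 0.6
```

```bash
cat > ok.py <<'E'
from cell import get_state
import sys
sys.exit(get_state()["ft_force"][1]>4.5)
E
python3 -m creep '[0.0001,-0.0008,0,0,0.0003,-0.0016,0,0,0.0004,-0.0024,0,0,0.0005,-0.0032,0,0]' && python3 ok.py && python3 -m creep '[0.0001,-0.0008,0,0,0.0003,-0.0016,0,0,0.0004,-0.0024,0,0,0.0005,-0.0032,0,0]' && python3 ok.py && python3 -m creep '[0.0001,-0.0008,0,0,0.0003,-0.0016,0,0,0.0004,-0.0024,0,0,0.0005,-0.0032,0,0]' && python3 ok.py && python3 -m creep '[0.0001,-0.0008,0,0,0.0003,-0.0016,0,0,0.0004,-0.0024,0,0,0.0005,-0.0032,0,0]' && python3 ok.py && python3 -m creep '[0.0001,-0.0008,0,0,0.0003,-0.0016,0,0,0.0004,-0.0024,0,0,0.0005,-0.0032,0,0]'
```

```text
t: 13.13
tcp_pos: [489.4, 115.1, 5.2]
tcp_rot: [-0.01, 0.674, 0.738, 0.013]
ft_force: [-0.5, 0.7, -0.1]
finger_gap: 0.3False
```

```bash
sed -i 's/sys.exit(\(.*\))$/sys.exit(int(\1))/' ok.py
python3 -m creep '[0.0001,-0.0008,0,0,0.0003,-0.0016,0,0,0.0004,-0.0024,0,0,0.0005,-0.0032,0,0]' && python3 ok.py && python3 -m creep '[0.0001,-0.0008,0,0,0.0003,-0.0016,0,0,0.0004,-0.0024,0,0,0.0005,-0.0032,0,0]' && python3 ok.py && python3 -m creep '[0.0001,-0.0008,0,0,0.0003,-0.0016,0,0,0.0004,-0.0024,0,0,0.0005,-0.0032,0,0]' && python3 ok.py && python3 -m creep '[0.0001,-0.0008,0,0,0.0003,-0.0016,0,0,0.0004,-0.0024,0,0,0.0005,-0.0032,0,0]' && python3 ok.py && python3 -m creep '[0.0001,-0.0008,0,0,0.0003,-0.0016,0,0,0.0004,-0.0024,0,0,0.0005,-0.0032,0,0]'
```

```text
t: 13.47
tcp_pos: [489.9, 111.9, 5.2]
tcp_rot: [-0.01, 0.674, 0.738, 0.013]
ft_force: [-0.4, 0.6, -0.4]
finger_gap: 0.5
t: 13.8
tcp_pos: [490.5, 108.6, 5.2]
tcp_rot: [-0.01, 0.674, 0.738, 0.013]
ft_force: [-0.1, 1.5, -0.8]
finger_gap: 0.4
t: 14.13
tcp_pos: [491.1, 105.3, 5.2]
tcp_rot: [-0.01, 0.674, 0.738, 0.013]
ft_force: [0.1, 1.0, -0.6]
finger_gap: 0.7
t: 14.47
tcp_pos: [491.6, 102.0, 5.2]
tcp_rot: [-0.01, 0.674, 0.738, 0.013]
ft_force: [-0.3, 1.3, -0.2]
finger_gap: 0.4
t: 14.8
tcp_pos: [492.2, 98.8, 5.3]
tcp_rot: [-0.01, 0.674, 0.738, 0.013]
ft_force: [0.2, 1.0, -0.2]
finger_gap: 0.5
```

```bash
python3 -m creep '[0.0001,-0.0008,0,0,0.0003,-0.0016,0,0,0.0004,-0.0024,0,0,0.0005,-0.0032,0,0]' && python3 ok.py && python3 -m creep '[0.0001,-0.0008,0,0,0.0003,-0.0016,0,0,0.0004,-0.0024,0,0,0.0005,-0.0032,0,0]' && python3 ok.py && python3 -m creep '[0.0001,-0.0008,0,0,0.0003,-0.0016,0,0,0.0004,-0.0024,0,0,0.0005,-0.0032,0,0]' && python3 ok.py && python3 -m creep '[0.0001,-0.0008,0,0,0.0003,-0.0016,0,0,0.0004,-0.0024,0,0,0.0005,-0.0032,0,0]' && python3 ok.py && python3 -m creep '[0.0001,-0.0008,0,0,0.0003,-0.0016,0,0,0.0004,-0.0024,0,0,0.0005,-0.0032,0,0]' && python3 ok.py && python3 -m creep '[0.0001,-0.0008,0,0,0.0003,-0.0016,0,0,0.0004,-0.0024,0,0,0.0005,-0.0032,0,0]' && python3 ok.py && python3 -m creep '[0.0001,-0.0008,0,0,0.0003,-0.0016,0,0,0.0004,-0.0024,0,0,0.0005,-0.0032,0,0]' && python3 ok.py && python3 -m creep '[0.0001,-0.0008,0,0,0.0003,-0.0016,0,0,0.0004,-0.0024,0,0,0.0005,-0.0032,0,0]'
```

```text
t: 15.13
tcp_pos: [492.7, 95.5, 5.2]
tcp_rot: [-0.01, 0.674, 0.738, 0.013]
ft_force: [-0.1, 1.2, -1.2]
finger_gap: 0.3
t: 15.47
tcp_pos: [493.2, 92.6, 5.2]
tcp_rot: [-0.01, 0.674, 0.738, 0.013]
ft_force: [0.5, 3.0, -0.5]
finger_gap: 0.3
t: 15.8
tcp_pos: [493.4, 91.0, 5.3]
tcp_rot: [-0.012, 0.674, 0.738, 0.014]
ft_force: [-0.6, 8.5, 0.5]
finger_gap: 0.7
```

```bash
python3 -m creep '[0.0003,-0.0018,0,0,0.0003,-0.0021,0,0,0.0004,-0.0024,0,0]'; python3 -m creep '[0.0004,-0.0024,0,0,0.0004,-0.0027,0,0,0.0005,-0.003,0,0]'
```

```text
t: 16.05
tcp_pos: [493.4, 90.9, 5.4]
tcp_rot: [-0.013, 0.675, 0.738, 0.016]
ft_force: [-0.0, 8.8, -0.5]
finger_gap: 0.6
t: 16.3
tcp_pos: [493.4, 90.8, 5.4]
tcp_rot: [-0.015, 0.675, 0.737, 0.017]
ft_force: [0.4, 11.0, 1.3]
finger_gap: 0.3
```

```bash
python3 -m creep '[0.0005,-0.003,0,0,0.0006,-0.0035,0,0,0.0006,-0.0038,0,0]'; python3 -m creep '[0.0006,-0.0038,0,0,0.0007,-0.0042,0,0]'
```

```text
t: 16.55
tcp_pos: [493.4, 90.5, 5.5]
tcp_rot: [-0.018, 0.675, 0.737, 0.019]
ft_force: [-0.6, 12.9, 0.7]
finger_gap: 0.1
t: 16.72
tcp_pos: [493.5, 90.4, 5.6]
tcp_rot: [-0.021, 0.676, 0.736, 0.022]
ft_force: [-0.3, 14.4, 0.8]
finger_gap: 0.6
```

```bash
python3 -m creep '[0.0007,-0.0044,0,0,0.0008,-0.0048,0,0,0.0008,-0.0048,0,0]'; python3 -m creep '[0.0008,-0.005,0,0,0.0008,-0.0051,0,0,0.0008,-0.0051,0,0,0.0008,-0.0051,0,0]'
```

```text
t: 16.97
tcp_pos: [493.5, 90.3, 5.8]
tcp_rot: [-0.024, 0.676, 0.736, 0.024]
ft_force: [0.1, 15.6, -0.5]
finger_gap: 0.5
t: 17.3
tcp_pos: [493.5, 90.4, 5.9]
tcp_rot: [-0.027, 0.677, 0.735, 0.027]
ft_force: [0.4, 16.9, 1.4]
finger_gap: 0.4
```

About 16–17 N held steadily. I let go straight backwards, lift clear and check.

```bash
python3 -m creep '[-0.0003,0.002,0,0,-0.0006,0.004,0,0,-0.001,0.008,0,0,-0.002,0.016,0,0,-0.003,0.025,0,0,-0.003,0.03,0.01,0,-0.003,0.03,0.04,0,-0.003,0.03,0.07,0,-0.003,0.03,0.1,0,-0.003,0.03,0.1,0]'; python3 -m creep '[0,0.04,0.02,0,0,0.08,0.03,0,0,0.12,0.03,0,0,0.16,0.03,0,0,0.2,0.03,0,0,0.24,0.03,0,0,0.26,0.03,0,0,0.26,0.03,0]'
python3 - <<'E'
from h import *
import cv2
p,W,B=cam("top");Z=W[...,2];roi=np.zeros(Z.shape,bool);roi[195:275,195:365]=1
for n,m in {"lug":(Z>60)&(B[...,0]<-60)&(B[...,1]>5),"tab":(Z>60)&(B[...,1]<3)&(B[...,1]>-40)&(B[...,0]>-80)&(B[...,0]<0),"block":(Z>42)&(Z<58)&(B[...,0]<112)&(B[...,0]>0)}.items():
    b=B[m&roi];print(n,len(b),np.percentile(b,[2,50,98],axis=0).round(1).tolist() if len(b) else "")
cv2.imwrite("pics/t6.png",cv2.resize(p[190:280,190:370,::-1],(800,400),interpolation=cv2.INTER_CUBIC))
E
```

```text
t: 18.13
tcp_pos: [496.1, 120.9, 113.4]
tcp_rot: [-0.022, 0.676, 0.736, 0.032]
ft_force: [0.6, 0.1, 0.5]
finger_gap: 0.3
t: 18.8
tcp_pos: [494.9, 385.5, 143.4]
tcp_rot: [-0.023, 0.674, 0.737, 0.032]
ft_force: [-0.4, -0.7, 0.3]
finger_gap: 0.8
lug 76 [[-103.1, 10.3], [-96.2, 19.9], [-90.0, 29.9]]
tab 73 [[-34.1, -25.6], [-27.6, -15.9], [-21.4, -5.3]]
block 680 [[66.0, -1.7], [88.6, 28.0], [111.5, 58.6]]
```

View pics/t6.png

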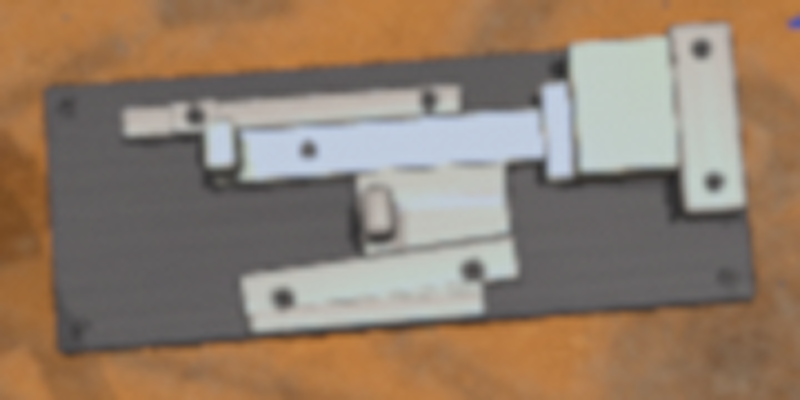

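The block is flush with the jaw (crop 675,105), the nose is against it (558,130), the wedge is tight on the bar (430,205), and the arm is clear. Handing in.

```bash
python3 -c "from cell import *;print(get_state()['ft_force']);job_done()"
```

```text
[ 0.54629516 -1.49179786 -0.84503713]
the job is handed in; nothing more can be done
```

The block is clamped and the job is handed in at about 19 s of the 54 s. No verdict is reported, so the result below rests on my own checks.

- **Bar:** I pushed it by the lug about 48 mm until the block met the jaw, and pressed to about 14.5 N with the wedge still slack.
- **Wedge:** I slid it about 36 mm along its ramp; it met the bar and jammed. I held about 16–17 N on the tab, let go straight backwards and lifted clear.
- **Last checks:** The final top picture shows the block flush and square against the jaw and the nose against the block. The lug's rear face is at x ≈ -103 mm, the closed place. The wedge is tight on the bar and the robot touches nothing. I never went near the hammer, punch or wax, and the block was moved only by the bar.

**What disagreed or could not be checked:**
- **Fingertip height:** The fingers end about 40 mm above the reported TCP. The depth images showed this, and a first forward move at the nominal height passed over the lug without touching it. I worked 40 mm lower by reported height.
- **Camera offset:** Top-camera readings along the clamp run about 1–2 mm short. I judged "home" by the force stop and by contact with the jaw in the picture, not by those numbers.
- **Tool tilt:** The tool tilted a few degrees while pressing.
- **Wedge force:** The wedge-to-bar force could not be measured. I infer it from the push on the tab.

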